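# Brush out the pegboard cup and take it down level

## Robot

A 6-joint arm with a two-finger parallel gripper is mounted at the origin on the work surface. World frame = base frame: x ahead of the robot, y to its left, z up, the work surface at z = 0. Lengths are in m, angles in rad, forces in N, time in s.
With the tool pointing down it reaches from about 0.275 to 0.75 m from the base axis. Payload 10.2 kg.
Tool frame: the origin (TCP) lies midway between the tips of the shut fingers; the grasp point (between the pads) lies bot.grasp_offset behind it (bot.grasp_offset is the distance from the TCP to the grasp point, in m); y points along the fingers, z is the direction in which the jaws open and shut, and the axes are right-handed (so a half turn about y gives the same grasp; the last joint's range is limited). The gripper opens to 85 mm and grips with 20 to 120 N. Pads are 22 mm wide; open, the fingers measure 114 mm over their backs; the gripper's body (76 mm by 85 mm) begins 54 mm behind the grasp point. The pads swing forward as they close: fully open they stand 13 mm farther back than shut.
Start: joints at [1.079, 0.313, 1.498, -0, 1.331, -0.223], TCP at [0.139, 0.506, 0.231] pointing down, gripper open.
Joint ranges: [-2.94, 2.94], [-0.97, 2.17], [0.19, 2.56], [-1.23, 4.37], [0.02, 3.11], [-2.88, 2.88]. Speed limits (rad/s): [2.39, 2.39, 3.01, 3.14, 3.14, 3.14].

## Interface

Orientations are given as a unit quaternion [x, y, z, w].
In Python, from workcell import bot gives the robot as it stands.
- The arm moves only by the tool jog_arm, never from a script. Its argument "commands" is a list of rows, each a list of 3 entries, a list of its own where there are three numbers: the turn, a rotation vector about the world's x, y, z in rad, then the shift along the world's x, y, z in mm, then the closure, from 0 (fully open) to 1 (shut). In form: [[[rx, ry, rz], [x, y, z], grip], ...]. A call has 1 to 10 rows; each row shifts and turns the commanded pose from where the row before left it; what a row does not reach is not made up. A row lasts 1/12 s, in which the tool goes at most 41.7 mm and 7.16 degrees, less where a joint would pass 70% of its speed; a pose out of reach is approached as far as the arm can. A call is refused whole if a number of a shift passes 41.7 or a number of a turn 0.125, either way. A call with a gripper value outside its range is refused whole. The fingers move at their own pace and stop on an object; "newtons" is the grip in N (left out, the last holds). Time passes only in rows, so rows that do not move let the fingers close. It gives the time, the measured TCP pose, the force and the opening at its end, in the units of the state.
- bot.get_state(): the state, without advancing time (a new reading comes with each control period).
- bot.read_camera(name): name is "side" or "top" or "wrist"; returns the picture (480x640x3 uint8, red, green, blue); there is no depth.
- bot.camera_model(name): a dict with "vfov" (degrees; the focal length in pixels is half the picture's height over the tangent of half this angle, whatever the lens; pixels are square), "cx", "cy" (the principal point, pixels), "origin" and "attitude" of the camera in the world; the wrist camera has in their place "T_tool_cam" (4x4, takes a point from camera to tool coordinates, whose origin is the TCP and whose axes are the tool frame's). Camera axes: x right, y down, z forward; pixel columns grow to the right and rows downward; lengths in m; the calibration is good to about 2 mm. A picture is of the moment at which its call begins: read the wrist's pose just before it. camera_model takes no time and is no camera call.
- bot.hand_in(): hands the job in, once; it reports no verdict.
The state is a dict: "time_s": time; "qpos": joint angles; "qvel": joint speeds; "tau": joint torques, N m; "position": TCP position; "ee_rot": TCP orientation; "ft_force": force on the tool from outside, world axes, zero at the start; "wrist_torque": the same for the moment, N m; "opening": finger opening in m.
Only numpy, scipy, OpenCV 4.12 (cv2) and the standard library are available. Lean on these libraries where they do the work, as an engineer would, in place of code of your own. Each camera call takes 0.05 s, during which the arm holds its last target. There are 200 camera calls.

## Task

Clean out the wooden cup where it hangs in its ring on the pegboard: take the long brush from the grey caddy, push it to the bottom of the cup three times, drawing it up towards the rim between, then set the brush down again in the compartment it came from. After that take hold of the cup, lift it up out of the ring without tipping it, and finish still holding it in the gripper, level and motionless, its base about 5 cm above the ring. Do not disturb the paperweight, the stamp, the pencil tray or the caddy.

Things in the scene. Friction and masses are not known exactly. Their poses are not given: they have to be found in the camera images.
- board: white pegboard fixed on the desk's right-hand edge, 520 mm wide, 300 mm high, 12 mm thick. Origin at the middle of its foot; its front looks along its own -x, its y runs along its width, z up. A steel ring hook stands out from the middle of the front; a tape roll, a ruler and scissors hang flat on it, 100 mm or more to either side
- ring (a point): centre of the steel wire ring that carries the cup, at the level of the wire's top, 88 mm above the desk. The ring (inner diameter 64 mm, wire 5 mm) lies level and is fixed; its centre is 90 mm in front of the board's face, joined to it by two straight wires
- cup: turned wooden cup, 108 mm high, straight, 58 mm outer diameter, wall 4 mm, 0.09 to 0.18 kg. A darker raised band, 78 mm in diameter, 45 to 54 mm above its underside, rests on the ring; the cup hangs upright through it and 54 mm of plain wall stand free above the band to be gripped. Origin: centre of its underside (43 mm above the desk while it hangs); z up its axis
- cup_in (a point): centre of the cup's inner floor, 6 mm above its underside; the cup is 102 mm deep and 50 mm wide inside
- cup_rim (a point): centre of the cup's mouth, 108 mm above its underside (151 mm above the desk while it hangs)
- brush: long round brush standing bristles down in the caddy, 190 mm long, 0.07 kg: flat-ended head 56 mm long, soft pale bristles to 45 mm diameter that give way without force round a firm black core of 26 mm; thin 8 mm wire neck; red handle of 18 mm diameter from 100 to 190 mm above the bristle end. Origin: centre of the flat bristle end; z along the brush to the handle
- caddy: grey plastic desk caddy, 124 x 170 mm in its x and y, 90 mm high, loose, 0.7 kg, with 2 x 3 open compartments (walls 4 mm, dividers 77 mm high); origin at the centre of its underside. The contents of the other compartments reach at most 106 mm above the desk
- well (a point): centre of the floor of the brush's compartment, the middle one on the caddy's -x side, 4 mm above the desk; the compartment is 56 mm (x) by 51 mm (y), axes as the caddy
- paperweight: green glass paperweight, a low dome of 72 mm diameter and 38 mm height, loose on the desk; origin at the centre of its underside
- stamp: blue hand stamp, base 36 x 60 mm, knob on top, 72 mm high, loose on the desk; origin at the centre of its underside
- tray: aluminium pencil tray, 200 mm (x) by 75 mm (y), 18 mm high, loose on the desk, with a green and a red pencil lying fast in it; origin at the centre of its underside

How it is judged:
By the outcome, as a careful person would: the job done as asked, in the order asked, and still so for the second after the job is handed in, while the arm keeps its last pose, push and grip.
It also fails if it takes over 72 s, if anything falls off the work surface, if the arm or the gripper's body presses on something with over 40 N, if the wrist force passes 120 N, or if a joint passes its speed limit or range.

## Working session

There is one attempt and no reset: what is moved stays moved. The work goes in short steps, Python scripts to look and compute and a tool call to move; the robot and the scene stay as the last step left them, time stands still between calls to the robot, and variables do not carry over. Pictures are saved under pics/ and viewed, about 8 in all and at most 12, crops included, and the job is handed in when it is done.

Besides the shell and the picture viewer there is one more tool, called after "Request:" as name(argument=value, ...) on one line, values as JSON. jog_arm: Moves the arm, as the interface text tells. Its arguments: {"type":"object","properties":{"commands":{"type":"array"},"newtons":{"type":"number"}},"required":["commands"]}

```bash
mkdir -p pics; ls
python3 - <<'E'
from workcell import bot
import cv2,numpy as np
s=bot.get_state();print({k:np.round(v,3) for k,v in s.items()},bot.grasp_offset)
for n in("side","top","wrist"):
    m=bot.camera_model(n);print(n,m)
    im=bot.read_camera(n);cv2.imwrite(f'pics/{n}0.png',im[:,:,::-1])
E
```

```text
pics
{'time_s': np.float64(0.0), 'qpos': array([ 1.079,  0.313,  1.498, -0.   ,  1.331, -0.223]), 'qvel': array([-0.001,  0.   ,  0.001, -0.   ,  0.002, -0.   ]), 'tau': array([-2.0000e-03, -4.1227e+01, -2.5974e+01, -0.0000e+00,  4.0000e-03,
        0.0000e+00]), 'position': array([0.139, 0.506, 0.231]), 'ee_rot': array([ 0.701, -0.095,  0.095, -0.7  ]), 'ft_force': array([ 0.697, -0.41 , -0.471]), 'wrist_torque': array([ 0.021,  0.005, -0.032]), 'opening': np.float64(0.085)} 0.0187
side {'vfov': 56.03657820365208, 'cx': 316.8678758351556, 'cy': 239.36493269099134, 'origin': array([0.42154422, 0.49643665, 0.83234716]), 'attitude': array([-0.07827022,  0.94255562, -0.32407903,  0.02086758])}
top {'vfov': 53.98651222382898, 'cx': 315.0805495149962, 'cy': 234.42474482720385, 'origin': array([ 0.29280784, -0.05710764,  1.28274837]), 'attitude': array([-0.70371512,  0.70463342, -0.07218191,  0.05537649])}
wrist {'vfov': 69.80235681302794, 'cx': 318.4199744747585, 'cy': 237.93140970296244, 'T_tool_cam': array([[-1.31536368e-04,  9.65103670e-01,  2.61868077e-01,
        -6.61882328e-02],
       [-8.08916394e-05, -2.61868088e-01,  9.65103672e-01,
        -1.43024372e-01],
       [ 9.99999988e-01,  1.05763294e-04,  1.12513995e-04,
         9.87481008e-04],
       [ 0.00000000e+00,  0.00000000e+00,  0.00000000e+00,
         1.00000000e+00]])}
```

View pics/top0.png

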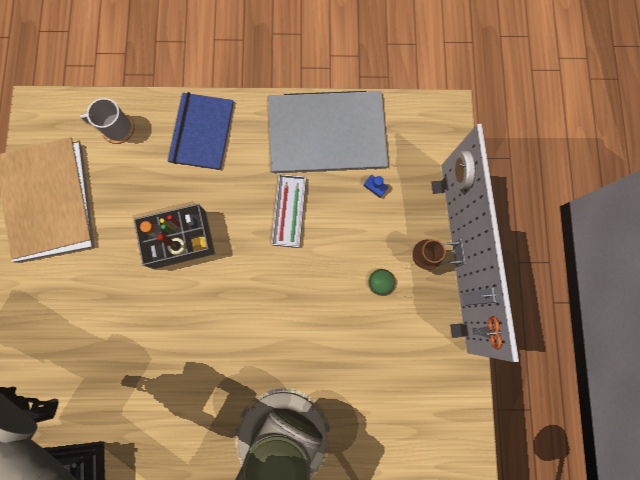

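View pics/side0.png

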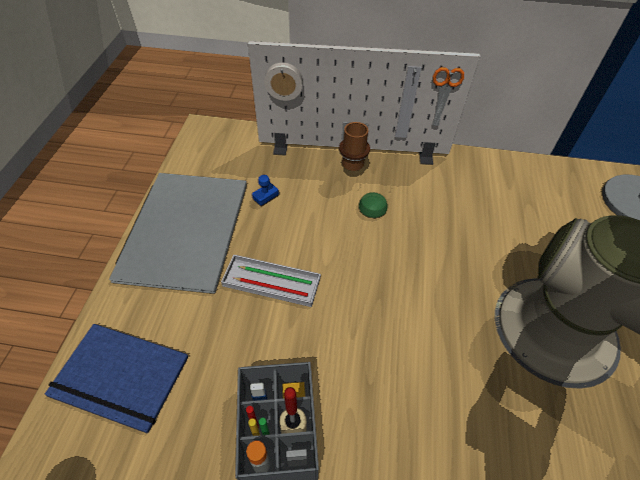

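```bash
cat > h.py <<'E'
from workcell import bot
import cv2,numpy as np
from scipy.spatial.transform import Rotation as R
def cam(n):
    m=bot.camera_model(n); f=240/np.tan(np.radians(m['vfov'])/2)
    K=np.array([[f,0,m['cx']],[0,f,m['cy']],[0,0,1]])
    if n=='wrist':
        s=bot.get_state();T=np.eye(4);T[:3,:3]=R.from_quat(s['ee_rot']).as_matrix();T[:3,3]=s['position'];T=T@m['T_tool_cam'];return K,T[:3,:3],T[:3,3]
    return K,R.from_quat(m['attitude']).as_matrix(),np.array(m['origin'])
def onplane(c,uv,z):
    K,A,o=c;uv=np.atleast_2d(uv).astype(float);d=np.c_[uv,np.ones(len(uv))]@np.linalg.inv(K).T@A.T
    return o+d*((z-o[2])/d[:,2])[:,None]
def proj(c,P):
    K,A,o=c;p=(np.atleast_2d(P)-o)@A@K.T;return p[:,:2]/p[:,2:]
def tri(c1,u1,c2,u2):
    o1,o2=c1[2],c2[2];d1=(onplane(c1,u1,0)[0]-o1);d2=(onplane(c2,u2,0)[0]-o2)
    t=np.linalg.lstsq(np.c_[d1,-d2],o2-o1,rcond=None)[0];a,b=o1+t[0]*d1,o2+t[1]*d2
    return (a+b)/2,np.linalg.norm(a-b)
def crop(im,x,y,w,h,s): return cv2.resize(im[y:y+h,x:x+w],None,fx=s,fy=s,interpolation=cv2.INTER_CUBIC)
E
python3 - <<'E'
from h import *
t=cv2.imread('pics/top0.png');s=cv2.imread('pics/side0.png')
a=np.hstack([crop(t,125,195,100,75,4),crop(t,400,215,100,75,4)]);b=np.hstack([crop(s,225,350,100,75,4),crop(s,305,110,100,75,4)])
c=np.vstack([a,b]);cv2.imwrite('pics/c1.png',c)
for n,u in(('top',[[135,215],[201,205],[214,256],[145,268]]),('side',[[237,368],[314,362],[317,472],[237,476]])):print(np.round(onplane(cam(n),u,.09),3))
E
```

```text
[[0.561 0.377 0.09 ]
 [0.588 0.209 0.09 ]
 [0.455 0.171 0.09 ]
 [0.424 0.343 0.09 ]]
[[0.596 0.222 0.09 ]
 [0.468 0.19  0.09 ]
 [0.435 0.358 0.09 ]
 [0.551 0.382 0.09 ]]
```

View pics/c1.png

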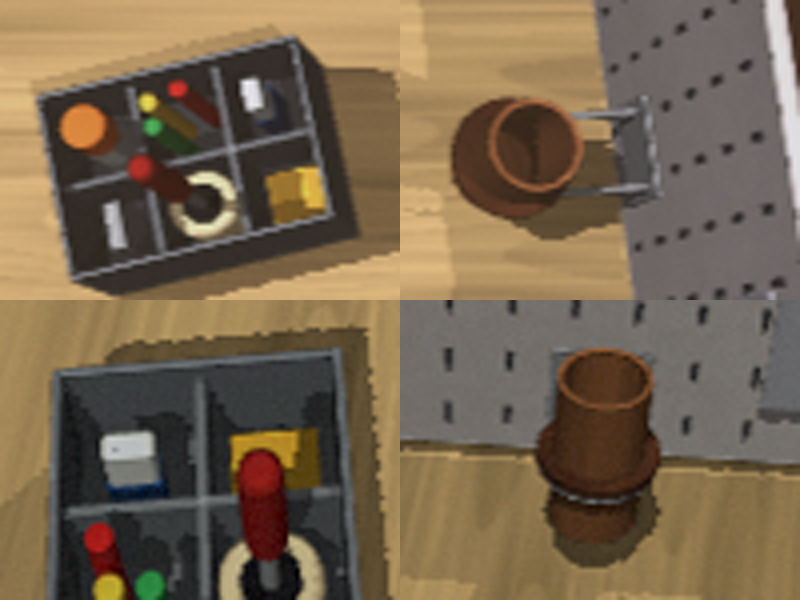

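Run:
```python
from h import *
T,S=cam('top'),cam('side');np.set_printoptions(precision=4,suppress=True)
q=onplane(T,[[135,218.7],[199.3,205],[208.7,248.7],[143,265]],.09);print(q,q.mean(0),[np.linalg.norm(q[i]-q[i-1]) for i in range(4)])
q2=onplane(S,[[238.7,368],[309.2,362.5]],.09);print(q2)
print('handle',onplane(T,[160.5,237],.193),onplane(S,[290.5,391.7],.193),tri(T,[160.5,237],S,[290.5,391.7]))
print('bristle',onplane(T,[176,245.7],.06),onplane(S,[293,419],.06))
print('rim',onplane(T,[434,251.5],.151),onplane(S,[356.2,129.5],.151),tri(T,[434,251.5],S,[356.2,129.5]))
print('board', onplane(T,[[480,125],[518,360]],.3))
t=cv2.imread('pics/top0.png')
print('pw',onplane(T,[382,282],.02),'stamp',onplane(T,[377,186],.03),'tray',onplane(T,[290,211],.01))
s=bot.get_state();print(R.from_quat(s['ee_rot']).as_matrix())
```

```text
[[0.5513 0.3762 0.09  ]
 [0.5878 0.2136 0.09  ]
 [0.4735 0.1851 0.09  ]
 [0.4319 0.3485 0.09  ]] [0.5111 0.2808 0.09  ] [np.float64(0.12256392202205872), np.float64(0.1666740945005997), np.float64(0.1178294416236979), np.float64(0.16854076428875095)]
[[0.5928 0.2214 0.09  ]
 [0.476  0.1919 0.09  ]]
handle [[0.4854 0.277  0.193 ]] [[0.4873 0.2813 0.193 ]] (array([0.4873, 0.2791, 0.1861]), np.float64(0.0013068881239280557))
bristle [[0.4859 0.2764 0.06  ]] [[0.4879 0.2803 0.06  ]]
rim [[ 0.4574 -0.3747  0.151 ]] [[ 0.4607 -0.3692  0.151 ]] (array([ 0.4597, -0.3766,  0.1448]), np.float64(0.0027116786391084336))
board [[ 0.7212 -0.4503  0.3   ]
 [ 0.2119 -0.4946  0.3   ]]
pw [[ 0.3938 -0.2669  0.02  ]] stamp [[ 0.6578 -0.2591  0.03  ]] tray [[ 0.5911 -0.0187  0.01  ]]
[[ 0.9641 -0.0005  0.2656]
 [-0.2656 -0.0008  0.9641]
 [-0.0002 -1.     -0.0009]]
```

Request:
jog_arm(commands=[[[0, 0, 0], [34, -22, 0], 0], [[0, 0, 0], [34, -22, 0], 0], [[0, 0, 0], [34, -22, 0], 0], [[0, 0, 0], [34, -22, 0], 0], [[0, 0, 0], [34, -22, 0], 0], [[0, 0, 0], [34, -22, 0], 0], [[0, 0, 0], [34, -22, 0], 0], [[0, 0, 0], [34, -22, 0], 0], [[0, 0, 0], [34, -22, 0], 0], [[0, 0, 0], [8, -7, 0], 0]], newtons=50)

```text
time_s: 0.98
position: [0.4572, 0.2979, 0.2306]
ee_rot: [0.701, -0.096, 0.096, -0.7]
ft_force: [0.1, -0.5, 0.2]
opening: 0.0855
```

Request:
jog_arm(commands=[[[0, 0, 0], [29, -19, 0], 0], [[0, 0, 0], [0, 0, 0], 0], [[0, 0, 0], [0, 0, 0], 0], [[0, 0, 0], [0, 0, 0], 0]])

```text
time_s: 1.32
position: [0.4818, 0.2825, 0.231]
ee_rot: [0.701, -0.095, 0.094, -0.701]
ft_force: [-0.8, 0.2, 0.2]
opening: 0.0858
```

Run:
```python
from h import *
c=cam('wrist');print(bot.get_state()['position'])
im=bot.read_camera('wrist')[:,:,::-1];cv2.imwrite('pics/w1.png',im)
hsv=cv2.cvtColor(np.ascontiguousarray(im),cv2.COLOR_BGR2HSV);m=((hsv[...,0]<8)|(hsv[...,0]>172))&(hsv[...,1]>150)&(hsv[...,2]>60)
n,l,st,ce=cv2.connectedComponentsWithStats(m.astype(np.uint8))
for i in range(1,n):
    if st[i,4]>80:print(st[i],ce[i],onplane(c,ce[i],.194))
print(proj(c,[[.4865,.279,.194],[.4865,.279,.06]]))
```

```text
[0.48184466 0.28248631 0.23104242]
[ 307  234   28   57 1031] [319.9243453  264.58777886] [[0.48034766 0.28480191 0.194     ]]
[338 266  18  49 526] [345.55323194 292.1026616 ] [[0.50010599 0.29444312 0.194     ]]
[ 97 296  23  52 313] [108.22364217 320.52076677] [[0.48088445 0.15731863 0.194     ]]
[[312.83048245 277.20351813]
 [315.10034537 224.03074967]]
```

View pics/w1.png

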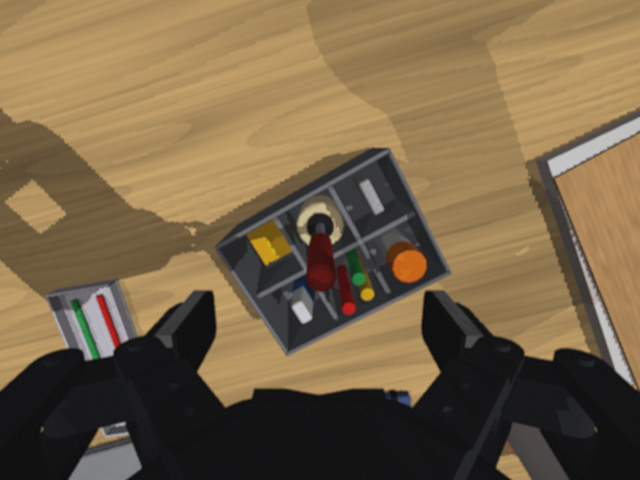

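Request:
jog_arm(commands=[[[0, 0, 0], [4, -1, -11], 0], [[0, 0, 0], [0, 0, -20], 0], [[0, 0, 0], [0, 0, -20], 0], [[0, 0, 0], [0, 0, -20], 0], [[0, 0, 0], [0, 0, -20], 0], [[0, 0, 0], [0, 0, 0], 0], [[0, 0, 0], [0, 0, 0], 0.6], [[0, 0, 0], [0, 0, 0], 1], [[0, 0, 0], [0, 0, 0], 1], [[0, 0, 0], [0, 0, 0], 1]])

```text
time_s: 2.2
position: [0.4868, 0.2814, 0.1414]
ee_rot: [-0.7, 0.094, -0.095, 0.701]
ft_force: [-0.2, -0.5, 0.3]
opening: 0.0386
```

Request:
jog_arm(commands=[[[0, 0, 0], [0, 0, 0], 1], [[0, 0, 0], [0, 0, 0], 1], [[0, 0, 0], [0, 0, 0], 1], [[0, 0, 0], [0, 0, 0], 1]])

```text
time_s: 2.53
position: [0.4868, 0.2814, 0.141]
ee_rot: [-0.7, 0.094, -0.095, 0.701]
ft_force: [0.5, 0.6, 5.3]
opening: 0.0171
```

Request:
jog_arm(commands=[[[0, 0, 0], [0, 0, 5], 1], [[0, 0, 0], [0, 0, 15], 1], [[0, 0, 0], [0, 0, 20], 1], [[0, 0, 0], [0, 0, 25], 1], [[0, 0, 0], [0, 0, 25], 1], [[0, 0, 0], [0, 0, 25], 1], [[0, 0, 0], [0, 0, 25], 1], [[0, 0, 0], [0, 0, 25], 1], [[0, 0, 0], [0, 0, 15], 1], [[0, 0, 0], [0, 0, 10], 1]])

```text
time_s: 3.37
position: [0.4865, 0.2811, 0.3322]
ee_rot: [-0.701, 0.094, -0.095, 0.701]
ft_force: [-0.5, -0.8, -0.3]
opening: 0.0169
```

Request:
jog_arm(commands=[[[0, 0, 0], [0, -15, 0], 1], [[0, 0, 0], [-1, -25, 0], 1], [[0, 0, 0], [-1, -35, 0], 1], [[0, 0, 0], [-1, -35, 0], 1], [[0, 0, 0], [-2, -35, 0], 1], [[0, 0, 0], [-2, -35, 0], 1], [[0, 0, 0], [-2, -35, 0], 1], [[0, 0, 0], [-2, -35, 0], 1], [[0, 0, 0], [-2, -35, 0], 1], [[0, 0, 0], [-2, -35, 0], 1]])

```text
time_s: 4.2
position: [0.4707, -0.0404, 0.3298]
ee_rot: [-0.701, 0.095, -0.094, 0.701]
ft_force: [0.4, 0.7, -1.2]
opening: 0.0166
```

Request:
jog_arm(commands=[[[0, 0, 0], [-2, -35, 0], 1], [[0, 0, 0], [-2, -35, 0], 1], [[0, 0, 0], [-2, -35, 0], 1], [[0, 0, 0], [-2, -35, 0], 1], [[0, 0, 0], [-2, -35, 0], 1], [[0, 0, 0], [-2, -35, 0], 1], [[0, 0, 0], [0, -30, 0], 1], [[0, 0, 0], [0, -20, 0], 1], [[0, 0, 0], [0, 0, 0], 1], [[0, 0, 0], [0, 0, 0], 1]])

```text
time_s: 5.03
position: [0.4591, -0.2992, 0.3293]
ee_rot: [-0.7, 0.096, -0.095, 0.701]
ft_force: [-0.2, 0.6, -1.2]
opening: 0.0167
```

Run:
```python
from h import *
s=bot.get_state();print(s['position'],s['qpos'])
c=cam('wrist');W=bot.read_camera('wrist')[:,:,::-1];S=bot.read_camera('side')[:,:,::-1];T=bot.read_camera('top')[:,:,::-1]
for n,i in zip('wst',(W,S,T)):cv2.imwrite(f'pics/{n}2.png',i)
p=s['position'];a=p+[0,0,-.136]
for n in('side','top'):print(n,proj(cam(n),[a,p,[.459,-.372,.151]]))
print(proj(c,[a,[.459,-.372,.151]]))
cv2.imwrite('pics/c2.png',np.vstack([np.hstack([crop(S,285,20,140,150,2.14),crop(T,360,170,150,150,2.14)[:, :320]])[:321],cv2.resize(W,None,fx=.43,fy=.43)[:, :]][:1]))
cv2.imwrite('pics/c2.png',np.hstack([cv2.resize(S[20:180,285:425],(350,400)),cv2.resize(W,(450,400))]))
```

```text
[ 0.45905805 -0.29918771  0.32928278] [-7.91507835e-01  3.19983316e-01  1.23658265e+00  7.45818915e-05
  1.58741991e+00 -2.09210391e+00]
side [[355.02601364 134.12036635]
 [360.45007703  78.71367781]
 [357.02562993 128.82831842]]
top [[406.91791019 248.21277995]
 [421.08842742 238.2792931 ]
 [432.86702918 250.85391323]]
[[316.99121385 227.22934768]
 [244.50182822 236.71137201]]
```

View pics/c2.png

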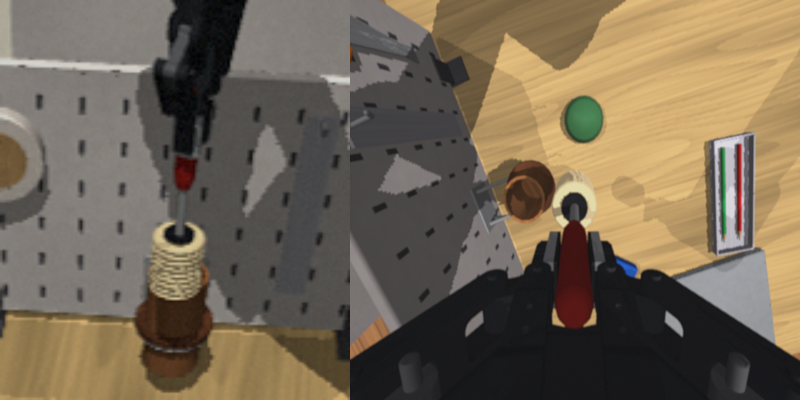

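Run:
```python
from h import *
W=cv2.imread('pics/w2.png');T=cv2.imread('pics/t2.png')
cv2.imwrite('pics/c3.png',np.hstack([crop(W,200,180,100,120,4),crop(T,385,195,100,120,4)]))
```

```text
(no output)
```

View pics/c3.png

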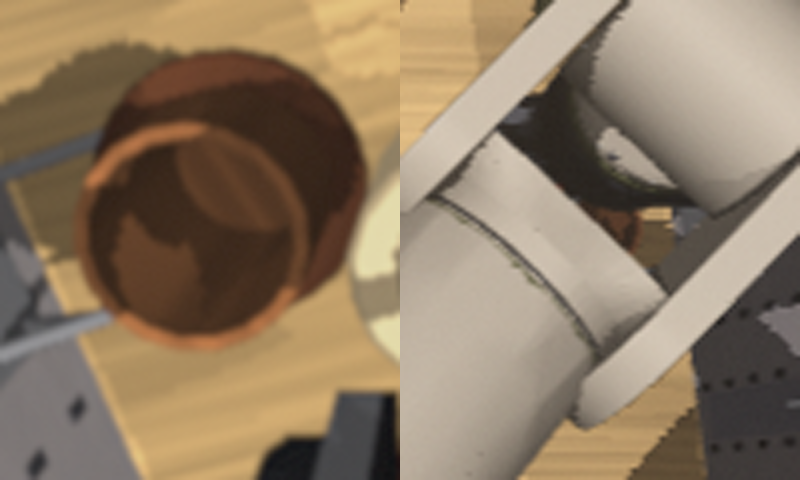

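Run:
```python
from h import *
c=cam('wrist');print(onplane(c,[[248,239],[318.6,235]],.151), bot.get_state()['position'])
```

```text
[[ 0.46322048 -0.36860458  0.151     ]
 [ 0.47748644 -0.30138985  0.151     ]] [ 0.45953343 -0.29776175  0.33032146]
```

Request:
jog_arm(commands=[[[0, 0, 0], [0, -15, 0], 1], [[0, 0, 0], [1, -25, 0], 1], [[0, 0, 0], [1, -20, 0], 1], [[0, 0, 0], [0, -11, 0], 1], [[0, 0, 0], [0, 0, 0], 1], [[0, 0, 0], [0, 0, 0], 1], [[0, 0, 0], [0, 0, 0], 1]])

```text
time_s: 5.77
position: [0.4617, -0.3686, 0.3306]
ee_rot: [-0.701, 0.094, -0.094, 0.701]
ft_force: [-0.7, 1.2, 0.1]
opening: 0.0171
```

Run:
```python
from h import *
s=bot.get_state();p=s['position'];print(p,s['ft_force'],proj(cam('side'),p-[0,0,.137]),proj(cam('wrist'),p-[0,0,.137]))
W=bot.read_camera('wrist')[:,:,::-1];S=bot.read_camera('side')[:,:,::-1]
cv2.imwrite('pics/c4.png',np.hstack([crop(S,306,40,100,150,4),crop(W,240,150,133,200,3)]))
```

```text
[ 0.4616841  -0.36861323  0.33062405] [-0.65443259  1.22704188  0.0920097 ] [[357.2209957  114.60126621]] [[317.17698536 226.59172811]]
```

View pics/c4.png

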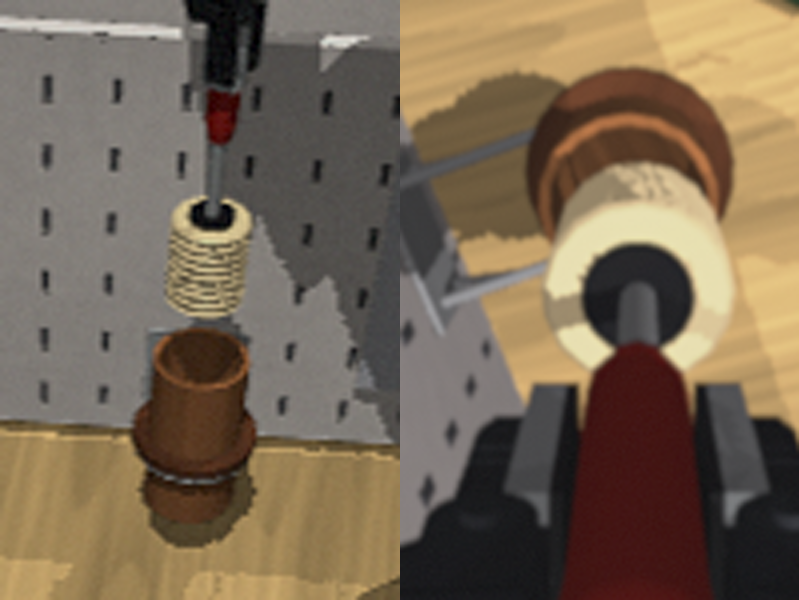

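Request:
jog_arm(commands=[[[0, 0, 0], [0, -1, -10], 1], [[0, 0, 0], [0, 0, -20], 1], [[0, 0, 0], [0, 0, -25], 1], [[0, 0, 0], [0, 0, -25], 1], [[0, 0, 0], [0, 0, -25], 1], [[0, 0, 0], [0, 0, -18], 1], [[0, 0, 0], [0, 0, -8], 1], [[0, 0, 0], [0, 0, 0], 1], [[0, 0, 0], [0, 0, 0], 1]])

```text
time_s: 6.62
position: [0.4616, -0.3708, 0.1999]
ee_rot: [0.701, -0.094, 0.095, -0.701]
ft_force: [0.1, -0.3, -0.3]
opening: 0.0171
```

Request:
jog_arm(commands=[[[0, 0, 0], [0, 0, -3], 1], [[0, 0, 0], [0, 0, -3], 1], [[0, 0, 0], [0, 0, -2], 1], [[0, 0, 0], [0, 0, -2], 1], [[0, 0, 0], [0, 0, 0], 1]])

```text
time_s: 7.03
position: [0.4614, -0.3708, 0.189]
ee_rot: [-0.701, 0.095, -0.095, 0.701]
ft_force: [-0.2, -0.5, -2.1]
opening: 0.0167
```

Request:
jog_arm(commands=[[[0, 0, 0], [0, 0, -2], 1], [[0, 0, 0], [0, 0, -1], 1], [[0, 0, 0], [0, 0, 0], 1]])

```text
time_s: 7.28
position: [0.4614, -0.3708, 0.1861]
ee_rot: [-0.701, 0.095, -0.095, 0.701]
ft_force: [0.2, 0.9, -1.1]
opening: 0.0168
```

Request:
jog_arm(commands=[[[0, 0, 0], [0, 0, -1], 1], [[0, 0, 0], [0, 0, 0], 1]])

```text
time_s: 7.45
position: [0.4615, -0.371, 0.1855]
ee_rot: [0.701, -0.095, 0.095, -0.701]
ft_force: [0.5, 0.2, 0.4]
opening: 0.0167
```

Request:
jog_arm(commands=[[[0, 0, 0], [0, 0, -1], 1], [[0, 0, 0], [0, 0, 0], 1]])

```text
time_s: 7.62
position: [0.4618, -0.3711, 0.1854]
ee_rot: [0.701, -0.094, 0.095, -0.7]
ft_force: [-0.1, 1.5, 6.2]
opening: 0.0164
```

Request:
jog_arm(commands=[[[0, 0, 0], [0, 0, -1], 1], [[0, 0, 0], [0, 0, 0], 1]])

```text
time_s: 7.78
position: [0.462, -0.3712, 0.1854]
ee_rot: [0.701, -0.094, 0.096, -0.7]
ft_force: [-0.9, 2.6, 12.5]
opening: 0.0167
```

Request:
jog_arm(commands=[[[0, 0, 0], [0, 0, -1], 1], [[0, 0, 0], [0, 0, 0], 1]])

```text
time_s: 7.95
position: [0.4622, -0.3714, 0.1853]
ee_rot: [0.702, -0.093, 0.096, -0.7]
ft_force: [-1.6, 2.3, 17.5]
opening: 0.0169
```

Request:
jog_arm(commands=[[[0, 0, 0], [0, 0, 20], 1], [[0, 0, 0], [0, 0, 25], 1], [[0, 0, 0], [0, 0, 25], 1], [[0, 0, 0], [0, 0, 15], 1], [[0, 0, 0], [0, 0, 0], 1], [[0, 0, 0], [0, 0, -20], 1], [[0, 0, 0], [0, 0, -25], 1], [[0, 0, 0], [0, 0, -22], 1], [[0, 0, 0], [0, 0, -12], 1], [[0, 0, 0], [0, 0, -3], 1]])

```text
time_s: 8.78
position: [0.4611, -0.3704, 0.1839]
ee_rot: [-0.7, 0.095, -0.094, 0.701]
ft_force: [-2.2, 2.5, 18.3]
opening: 0.0164
```

Request:
jog_arm(commands=[[[0, 0, 0], [0, 0, -2], 1], [[0, 0, 0], [0, 0, 0], 1], [[0, 0, 0], [0, 0, 0], 1]])

```text
time_s: 9.03
position: [0.4613, -0.3706, 0.184]
ee_rot: [0.701, -0.095, 0.095, -0.701]
ft_force: [-2.6, 3.7, 12.7]
opening: 0.0168
```

Request:
jog_arm(commands=[[[0, 0, 0], [0, 0, 20], 1], [[0, 0, 0], [0, 0, 25], 1], [[0, 0, 0], [0, 0, 25], 1], [[0, 0, 0], [0, 0, 15], 1], [[0, 0, 0], [0, 0, 0], 1], [[0, 0, 0], [0, 0, -20], 1], [[0, 0, 0], [0, 0, -25], 1], [[0, 0, 0], [0, 0, -22], 1], [[0, 0, 0], [0, 0, -14], 1], [[0, 0, 0], [0, 0, -3], 1]])

```text
time_s: 9.87
position: [0.4608, -0.3702, 0.1816]
ee_rot: [-0.7, 0.096, -0.094, 0.701]
ft_force: [-2.1, 3.2, 15.6]
opening: 0.0167
```

Request:
jog_arm(commands=[[[0, 0, 0], [0, 0, -1], 1], [[0, 0, 0], [0, 0, 0], 1], [[0, 0, 0], [0, 0, 0], 1]])

```text
time_s: 10.12
position: [0.4608, -0.3702, 0.1818]
ee_rot: [-0.7, 0.095, -0.094, 0.701]
ft_force: [-0.9, 2.0, 6.7]
opening: 0.0167
```

Request:
jog_arm(commands=[[[0, 0, 0], [0, 0, 10], 1], [[0, 0, 0], [0, 0, 20], 1], [[0, 0, 0], [0, 0, 25], 1], [[0, 0, 0], [0, 0, 25], 1], [[0, 0, 0], [0, 0, 25], 1], [[0, 0, 0], [0, 0, 25], 1], [[0, 0, 0], [0, 0, 15], 1], [[0, 0, 0], [0, 0, 8], 1], [[0, 0, 0], [0, 20, 0], 1], [[0, 0, 0], [1, 30, 0], 1]])

```text
time_s: 10.95
position: [0.4619, -0.3218, 0.3343]
ee_rot: [-0.7, 0.096, -0.095, 0.701]
ft_force: [0.1, 0.7, -1.3]
opening: 0.0167
```

Request:
jog_arm(commands=[[[0, 0, 0], [2, 35, 0], 1], [[0, 0, 0], [2, 35, 0], 1], [[0, 0, 0], [2, 35, 0], 1], [[0, 0, 0], [2, 35, 0], 1], [[0, 0, 0], [2, 35, 0], 1], [[0, 0, 0], [2, 35, 0], 1], [[0, 0, 0], [2, 35, 0], 1], [[0, 0, 0], [2, 35, 0], 1], [[0, 0, 0], [2, 35, 0], 1], [[0, 0, 0], [2, 35, 0], 1]])

```text
time_s: 11.78
position: [0.4819, 0.0309, 0.335]
ee_rot: [-0.701, 0.096, -0.094, 0.701]
ft_force: [0.8, -0.3, -1.8]
opening: 0.017
```

Request:
jog_arm(commands=[[[0, 0, 0], [1, 35, 0], 1], [[0, 0, 0], [1, 35, 0], 1], [[0, 0, 0], [1, 35, 0], 1], [[0, 0, 0], [1, 35, 0], 1], [[0, 0, 0], [1, 35, 0], 1], [[0, 0, 0], [0, 35, 0], 1], [[0, 0, 0], [0, 25, 0], 1], [[0, 0, 0], [0, 15, 0], 1], [[0, 0, 0], [0, 0, 0], 1], [[0, 0, 0], [0, 0, 0], 1]])

```text
time_s: 12.62
position: [0.4871, 0.2794, 0.3348]
ee_rot: [0.701, -0.095, 0.094, -0.7]
ft_force: [1.0, -0.5, -1.8]
opening: 0.017
```

Request:
jog_arm(commands=[[[0, 0, 0], [0, 2, -20], 1], [[0, 0, 0], [0, 0, -25], 1], [[0, 0, 0], [0, 0, -25], 1], [[0, 0, 0], [0, 0, -10], 1], [[0, 0, 0], [0, 0, 0], 1], [[0, 0, 0], [0, 0, 0], 1]])

```text
time_s: 13.12
position: [0.4877, 0.2806, 0.257]
ee_rot: [-0.701, 0.095, -0.095, 0.701]
ft_force: [-0.3, -0.3, -0.7]
opening: 0.0169
```

Run:
```python
from h import *
s=bot.get_state();p=s['position'];print(p,s['ft_force'],proj(cam('side'),p-[0,0,.133]),proj(cam('wrist'),p-[0,0,.133]))
W=bot.read_camera('wrist')[:,:,::-1];S=bot.read_camera('side')[:,:,::-1]
cv2.imwrite('pics/c5.png',np.hstack([crop(S,220,330,133,150,3),crop(W,220,150,200,225,2)]))
```

```text
[0.48774968 0.28059193 0.25697227] [-0.29235686 -0.25272806 -0.7053847 ] [[291.83059186 406.75874813]] [[317.16901253 227.6977386 ]]
```

View pics/c5.png

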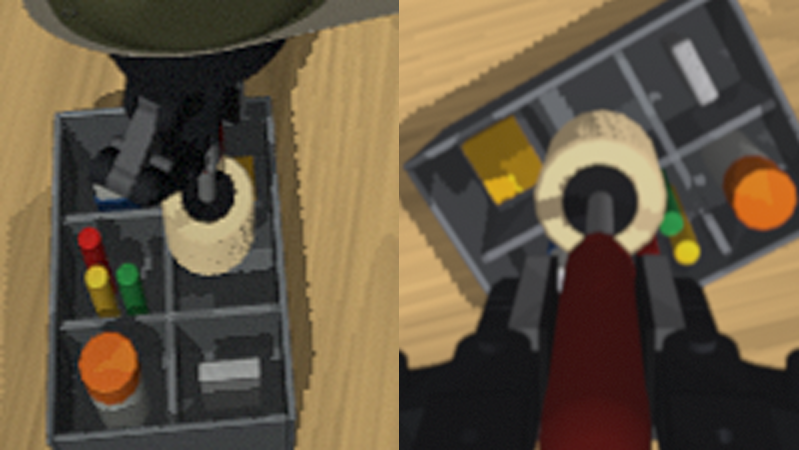

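Request:
jog_arm(commands=[[[0, 0, 0], [0, 0, -15], 1], [[0, 0, 0], [0, 0, -20], 1], [[0, 0, 0], [0, 0, -20], 1], [[0, 0, 0], [0, 0, -20], 1], [[0, 0, 0], [0, 0, -20], 1], [[0, 0, 0], [0, 0, -12], 1], [[0, 0, 0], [0, 0, -5], 1], [[0, 0, 0], [0, 0, -3], 1], [[0, 0, 0], [0, 0, 0], 1]])

```text
time_s: 13.97
position: [0.4879, 0.2812, 0.142]
ee_rot: [-0.701, 0.094, -0.095, 0.701]
ft_force: [-0.1, 0.1, -0.6]
opening: 0.0165
```

Request:
jog_arm(commands=[[[0, 0, 0], [0, 0, -2], 1], [[0, 0, 0], [0, 0, 0], 1]])

```text
time_s: 14.13
position: [0.4878, 0.2813, 0.14]
ee_rot: [-0.701, 0.094, -0.095, 0.701]
ft_force: [-0.1, 0.7, -1.7]
opening: 0.017
```

Request:
jog_arm(commands=[[[0, 0, 0], [0, 0, -2], 1], [[0, 0, 0], [0, 0, 0], 1]])

```text
time_s: 14.3
position: [0.4875, 0.2812, 0.1374]
ee_rot: [-0.701, 0.095, -0.095, 0.701]
ft_force: [0.0, -0.9, -1.4]
opening: 0.0169
```

Request:
jog_arm(commands=[[[0, 0, 0], [0, 0, -1], 1], [[0, 0, 0], [0, 0, 0], 1]])

```text
time_s: 14.47
position: [0.4879, 0.2813, 0.1372]
ee_rot: [-0.701, 0.094, -0.095, 0.701]
ft_force: [-0.6, -0.9, 5.8]
opening: 0.017
```

Request:
jog_arm(commands=[[[0, 0, 0], [0, 0, -1], 1], [[0, 0, 0], [0, 0, 0], 1]])

```text
time_s: 14.63
position: [0.4882, 0.2814, 0.1372]
ee_rot: [-0.7, 0.094, -0.096, 0.701]
ft_force: [-2.0, -0.5, 11.5]
opening: 0.0166
```

Request:
jog_arm(commands=[[[0, 0, 0], [0, 0, 1], 1], [[0, 0, 0], [0, 0, 0.5], 0.8], [[0, 0, 0], [0, 0, 0], 0.4], [[0, 0, 0], [0, 0, 0], 0], [[0, 0, 0], [0, 0, 0], 0], [[0, 0, 0], [0, 0, 0], 0], [[0, 0, 0], [0, 0, 0], 0], [[0, 0, 0], [0, 0, 0], 0], [[0, 0, 0], [0, 0, 0], 0], [[0, 0, 0], [0, 0, 0], 0]])

```text
time_s: 15.47
position: [0.4875, 0.2811, 0.1368]
ee_rot: [0.701, -0.095, 0.095, -0.701]
ft_force: [0.2, -0.2, -0.3]
opening: 0.0855
```

Request:
jog_arm(commands=[[[0, 0, 0], [0, 0, 15], 0], [[0, 0, 0], [0, 0, 25], 0], [[0, 0, 0], [0, 0, 25], 0], [[0, 0, 0], [0, 0, 25], 0], [[0, 0, 0], [0, 0, 20], 0], [[0, 0, 0], [0, -10, 10], 0], [[0, 0, 0], [-1, -25, 0], 0], [[0, 0, 0], [-1, -35, 0], 0], [[0, 0, 0], [-2, -35, 0], 0], [[0, 0, 0], [-2, -35, 0], 0]])

```text
time_s: 16.3
position: [0.4807, 0.1392, 0.2561]
ee_rot: [0.701, -0.095, 0.094, -0.701]
ft_force: [0.8, -0.4, -0.2]
opening: 0.0854
```

Request:
jog_arm(commands=[[[0, 0, 0], [-2, -35, 0], 0], [[0, 0, 0], [-2, -35, 0], 0], [[0, 0, 0], [-2, -35, 0], 0], [[0, 0, 0], [-2, -35, 0], 0], [[0, 0, 0], [-2, -35, 0], 0], [[0, 0, 0], [-2, -35, 0], 0], [[0, 0, 0], [-2, -35, 0], 0], [[0, 0, 0], [-2, -35, 0], 0], [[0, 0, 0], [-2, -35, 0], 0], [[0, 0, 0], [-1, -35, 0], 0]])

```text
time_s: 17.13
position: [0.4613, -0.2109, 0.2562]
ee_rot: [-0.701, 0.095, -0.095, 0.701]
ft_force: [0.3, -0.2, -0.5]
opening: 0.0857
```

Request:
jog_arm(commands=[[[0, 0, 0], [0, -35, 0], 0], [[0, 0, 0], [0, -35, 0], 0], [[0, 0, 0], [0, -35, 0], 0], [[0, 0, 0], [0, -30, 0], 0], [[0, 0, 0], [0, -17, 0], 0], [[0, 0, 0], [0, -5, 0], 0], [[0, 0, 0], [0, 0, 0], 0], [[0, 0, 0], [0, 0, 0], 0], [[0, 0, 0], [0, 0, 0], 0]])

```text
time_s: 17.88
position: [0.4625, -0.3647, 0.2569]
ee_rot: [-0.701, 0.094, -0.094, 0.701]
ft_force: [-0.0, -0.1, 0.3]
opening: 0.0854
```

Run:
```python
from h import *
s=bot.get_state();p=s['position'];print(p,proj(cam('wrist'),[[.461,-.3695,.151],p-[0,0,p[2]-.151]]))
W=bot.read_camera('wrist')[:,:,::-1];S=bot.read_camera('side')[:,:,::-1];T=bot.read_camera('top')[:,:,::-1]
cv2.imwrite('pics/c6.png',np.hstack([cv2.resize(crop(S,220,330,100,150,3),(300,450)),crop(W,240,160,160,180,2.5)]))
for n,i in zip('wst',(W,S,T)):cv2.imwrite(f'pics/{n}6.png',i)
```

```text
[ 0.4625407  -0.36465205  0.25694083] [[310.2440596  235.91786719]
 [317.03341813 236.18112999]]
```

View pics/c6.png

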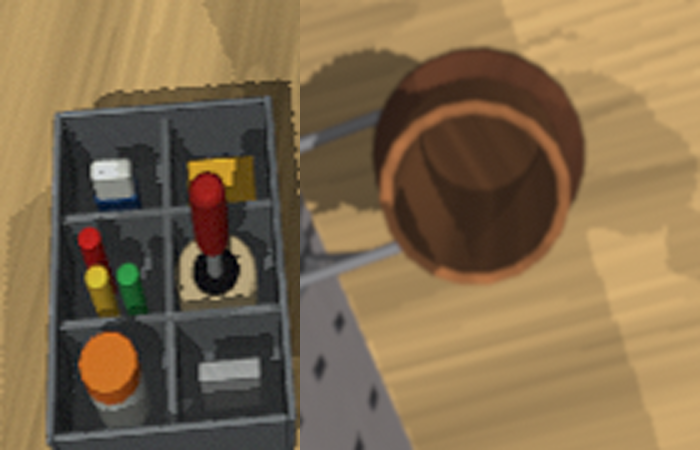

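Request:
jog_arm(commands=[[[0, 0, 0], [-1.5, -5, -7], 0], [[0, 0, 0], [0, 0, -20], 0], [[0, 0, 0], [0, 0, -25], 0], [[0, 0, 0], [0, 0, -25], 0], [[0, 0, 0], [0, 0, -25], 0], [[0, 0, 0], [0, 0, -20], 0], [[0, 0, 0], [0, 0, -18], 0], [[0, 0, 0], [0, 0, -10], 0], [[0, 0, 0], [0, 0, 0], 0], [[0, 0, 0], [0, 0, 0], 0]], newtons=40)

```text
time_s: 18.87
position: [0.461, -0.371, 0.107]
ee_rot: [0.701, -0.095, 0.095, -0.701]
ft_force: [-0.8, 0.1, 0.9]
opening: 0.0853
```

Request:
jog_arm(commands=[[[0, 0, 0], [0, 0, 0], 0.2], [[0, 0, 0], [0, 0, 0], 0.3], [[0, 0, 0], [0, 0, 0], 0.4], [[0, 0, 0], [0, 0, 0], 0.5], [[0, 0, 0], [0, 0, 0], 0.6], [[0, 0, 0], [0, 0, 0], 0.7]])

```text
time_s: 19.37
position: [0.4613, -0.3712, 0.1083]
ee_rot: [0.701, -0.094, 0.095, -0.7]
ft_force: [-1.9, 2.1, 6.5]
opening: 0.0577
```

Request:
jog_arm(commands=[[[0, 0, 0], [0, 0, 0], 1], [[0, 0, 0], [0, 0, 0], 1], [[0, 0, 0], [0, 0, 0], 1], [[0, 0, 0], [0, 0, 3], 1], [[0, 0, 0], [0, 0, 4], 1], [[0, 0, 0], [0, 0, 0], 1]], newtons=50)

```text
time_s: 19.87
position: [0.4611, -0.3711, 0.1147]
ee_rot: [0.701, -0.094, 0.095, -0.7]
ft_force: [0.3, -0.8, -1.3]
opening: 0.0579
```

Run:
```python
from h import *
s=bot.get_state();print({k:np.round(s[k],4) for k in('position','ft_force','wrist_torque','opening')})
W=bot.read_camera('wrist')[:,:,::-1];S=bot.read_camera('side')[:,:,::-1]
cv2.imwrite('pics/c7.png',np.hstack([crop(S,306,70,100,120,3.5),cv2.resize(W,(450,420))]))
```

```text
{'position': array([ 0.4611, -0.3711,  0.1147]), 'ft_force': array([ 0.3143, -0.7727, -1.2813]), 'wrist_torque': array([0.0363, 0.0249, 0.0225]), 'opening': np.float64(0.0579)}
```

View pics/c7.png

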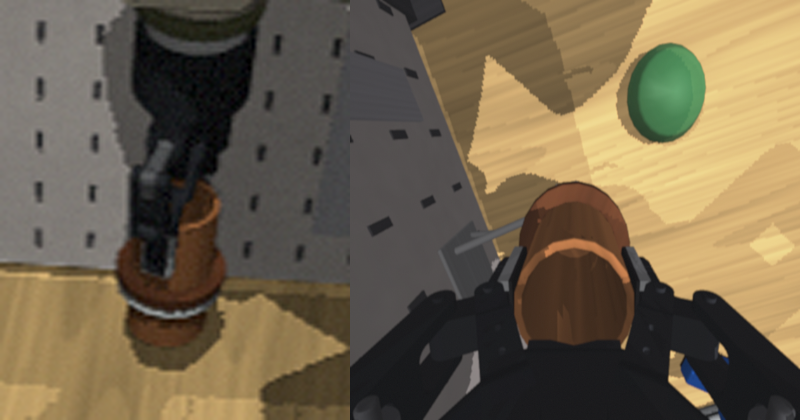

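Request:
jog_arm(commands=[[[0, 0, 0], [0, 0, 6], 1], [[0, 0, 0], [0, 0, 10], 1], [[0, 0, 0], [0, 0, 12], 1], [[0, 0, 0], [0, 0, 14], 1], [[0, 0, 0], [0, 0, 14], 1], [[0, 0, 0], [0, 0, 14], 1], [[0, 0, 0], [0, 0, 10], 1], [[0, 0, 0], [0, 0, 6], 1], [[0, 0, 0], [0, 0, 2], 1], [[0, 0, 0], [0, 0, 0], 1]])

```text
time_s: 20.8
position: [0.4609, -0.3709, 0.202]
ee_rot: [0.701, -0.095, 0.095, -0.701]
ft_force: [-0.9, 0.4, -0.9]
opening: 0.0578
```

Request:
jog_arm(commands=[[[0, 0, 0], [0, 0, 0], 1], [[0, 0, 0], [0, 0, 0], 1], [[0, 0, 0], [0, 0, 0], 1], [[0, 0, 0], [0, 0, 0], 1]])

```text
time_s: 21.13
position: [0.4609, -0.3707, 0.2013]
ee_rot: [-0.701, 0.095, -0.095, 0.701]
ft_force: [0.1, 0.8, -1.6]
opening: 0.0577
```

Run:
```python
from h import *
s=bot.get_state();print({k:np.round(s[k],4) for k in('position','qvel','ft_force','wrist_torque','opening')},np.degrees(np.arccos(-R.from_quat(s['ee_rot']).as_matrix()[2,1])))
W=bot.read_camera('wrist')[:,:,::-1];S=bot.read_camera('side')[:,:,::-1]
p=s['position'];c=cam('side');print('pred base/band/rim px',proj(c,[[p[0],p[1],z] for z in(.138,.183,.192,.246)]),'ring',proj(c,[[.461,-.3695,.088]]))
T=bot.read_camera('top')[:,:,::-1]
cv2.imwrite('pics/c8.png',np.vstack([np.hstack([crop(S,306,30,120,160,2.5),cv2.resize(W,(480,400))]),cv2.resize(np.hstack([S[150:400,:],T[60:310]]),(780,152))]))
```

```text
{'position': array([ 0.4609, -0.3707,  0.2013]), 'qvel': array([ 0.0016, -0.0033, -0.0031,  0.0001,  0.0015,  0.0006]), 'ft_force': array([ 0.0649,  0.7579, -1.5552]), 'wrist_torque': array([-0.003 , -0.0181, -0.034 ]), 'opening': np.float64(0.0577)} 0.04655974043753694
pred base/band/rim px [[355.74733074 133.46323581]
 [357.29286624 117.90412853]
 [357.61468954 114.66429145]
 [359.64228069  94.25226717]] ring [[354.0374035  149.91432687]]
```

View pics/c8.png

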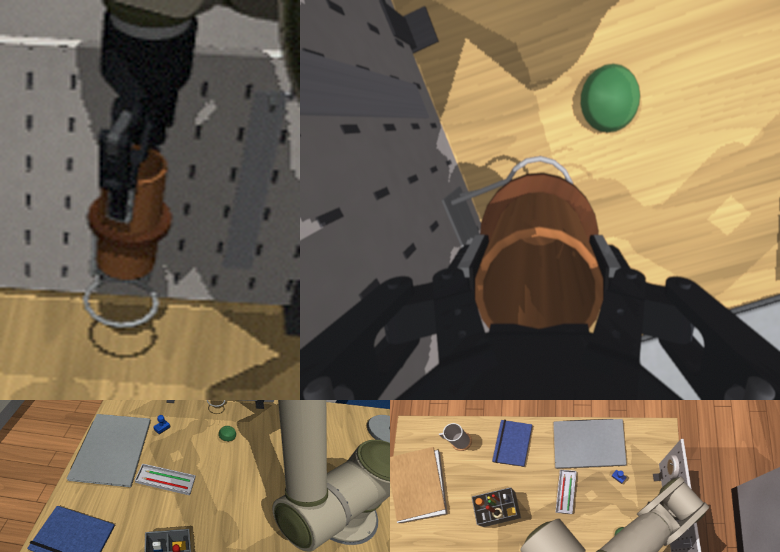

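```bash
python3 -c "
from workcell import bot
print(bot.hand_in())"
```

```text
the job is handed in; nothing more can be done
None
```

The job is done and handed in at about 21 s of the 72 s allowed; no verdict came back.

- **Brushing:** I pushed the brush to the cup floor three times, confirmed by the force rising to about 12–18 N each time. Between pushes I drew it up about 85 mm. The brush slid about 4 mm up in the grip over the strokes, and I allowed for this when setting it down.
- **Brush return:** The brush went back into its own compartment. The camera showed it standing upright there and the caddy unmoved.
- **Cup:** I lifted the cup straight up out of the ring and am holding it at 50 N, with a finger opening of 57.7 mm.

**Last checks:**
- **Motion and level:** The tool is 0.05° off vertical, and the cup looks level in both the side and wrist views. Joint speeds are near zero.
- **Height:** By arm travel, the cup's base is about 48 mm above the ring. The side view agrees to about a pixel, roughly 2 mm.
- **Other objects:** In the last side, top and wrist pictures, the paperweight, stamp, tray and caddy show no visible change. That check was by eye, and in the top view the arm partly hid the paperweight.

**Disagreement:** The camera estimates of the cup's position differed by up to 6 mm between views. I used a value between the side and wrist readings, and the close wrist view before the grasp confirmed it to within about 1 mm.

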